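Load a module into the sloped programming station

ROBOT

A 6-joint arm with a two-finger parallel gripper is mounted at the origin on the work surface. World frame = base frame: x ahead of the robot, y to its left, z up, the work surface at z = 0. Lengths are in m, angles in rad, forces in N, time in s.
With the tool pointing down it reaches from about 0.325 to 0.775 m from the base axis. Payload 5.5 kg.
Tool frame: the origin (TCP) lies at the very end of the fingers, on their centre line; the grasp point (between the pads) lies 19 mm behind it; z points along the fingers, y is the direction in which the jaws open and shut (so a half turn about z gives the same grasp; the last joint's range is limited). The gripper opens to 85 mm and grips with 20 to 120 N. Pads are 22 mm wide; open, the fingers measure 114 mm over their backs; the gripper's body (76 mm by 85 mm) begins 54 mm behind the grasp point. The pads swing forward as they close: fully open they stand 13 mm farther back than shut.
Start: joints at [1.237, 0.091, 1.231, -0, 1.82, -0.057], TCP at [0.164, 0.577, 0.231] pointing down, gripper open.
Joint ranges: [-2.87, 2.87], [-0.86, 2.18], [0.17, 2.46], [-1.51, 4.65], [0.06, 2.69], [-2.65, 2.65]. Speed limits (rad/s): [2.57, 2.57, 3.01, 3.14, 3.14, 3.14].

INTERFACE

Orientations are given as a 3x3 rotation matrix whose columns are the frame's x, y, z axes.
In Python, from rig import readout, viewer, close_job gives the robot as it stands.
- The arm moves only by the shell command python3 -m crank 'ROWS' [OPENING] [FORCE]. ROWS is JSON, a list of rows, each a list of 4 numbers: the shift along the tool's x, y, z in mm, then the turn about the tool's z in rad. A call has 1 to 8 rows; each row is the pose to reach, as a shift and turn from the pose commanded when the call began, along the tool's axes at that moment; what a row does not reach only later rows make up. A row lasts 1/8 s, in which the tool goes at most 62.5 mm and 10.7 degrees, less where a joint would pass 70% of its speed; a pose out of reach is approached as far as the arm can. A call with a gripper value outside its range is refused whole. OPENING is the finger opening in mm, from 0 to 85.4, set as the call begins (- or left out, the last holds). The fingers move at their own pace and stop on an object; FORCE is the grip in N (left out, the last holds). Time passes only in rows, so rows that repeat a pose let the fingers close. It gives the time, the measured TCP pose, the force and the opening at its end, in the units of the state.
- readout.read_state(): the state, without advancing time (a new reading comes with each control period).
- viewer.camera(name): name is "side" or "top" or "wrist"; returns the picture (384x512x3 uint8, red, green, blue); there is no depth.
- viewer.camera_model(name): a dict with "fx", "fy", "cx", "cy" (pixels), "xyz" and "orientation" of the camera in the world; the wrist camera has in their place "tool_from_camera" (4x4, takes a point from camera to tool coordinates, whose origin is the TCP and whose axes are the flange's). Camera axes: x right, y down, z forward; pixel columns grow to the right and rows downward; lengths in m; the calibration is good to about 2 mm. A picture is of the moment at which its call begins: read the wrist's pose just before it. camera_model takes no time and is no camera call.
- close_job(): hands the job in, once; it reports no verdict.
The state is a dict: "t": time; "qpos": joint angles; "joint_velocities": joint speeds; "effort": joint torques, N m; "tool_pos": TCP position; "ee_rot": TCP orientation; "ft_force": force on the tool from outside, world axes, zero at the start; "wrist_torque": the same for the moment, N m; "grip_width": finger opening in m.
Only numpy, scipy, OpenCV 4.12 (cv2) and the standard library are available. Lean on these libraries where they do the work, as an engineer would, in place of code of your own. Each camera call takes 0.05 s, during which the arm holds its last target.

TASK

Load the module with the screw-terminal block into the programming station: holding it, lay it flat on the sloped white plate, at least a centimetre clear of both rails and with the terminal block towards the high end of the long rail, then let go so that it slides down into the locating corner under the pin head. If it hangs up short of either rail, nudge it the rest of the way with a fingertip. Once it is fully home against both rails, press the pin head's black knob down gently until the pins bear on the module, leave it so, and leave everything else on the bench where it is.

Things in the scene. Friction and masses are not known exactly. Their poses are not given: they have to be found in the camera images.
- module_center (a point): The module: white plastic housing 72 (x) x 54 (y) x 16 (z) mm holding a green circuit board, 75 to 150 g, lying flat on the rubber mat (3 mm thick). The point is the housing's middle, 8 mm above its underside; x runs along its length to the terminal-block end, z up out of the board. Take it by its two long sides, across the 54 mm. Bare board with contact pads on the -x half.
- terminals (a point): Middle of the module's screw-terminal block, at 28 mm along the module's x and 14 mm above module_center; the block is 12 mm (x) x 44 mm, its top 28 mm above the module's underside. Beside it (module x 9 to 19 mm) are a small heat sink and a capacitor, tops 24 mm above the underside or lower.
- nest: Sloped white slippery plate with two rails, fixed on the station. Origin: the locating corner, on the plate's surface where the rails' inner faces meet, its lowest place. x: uphill along the long rail, away from the robot; y: uphill along the short rail, to the robot's left; z: square to the plate, which leans about 30 degrees. Plate x -46 to 150, y -16 to 130 mm, 8 mm thick.
- home (a point): Where module_center is when the module is home (nest x 36, y 27, z 8 mm; axes of the nest): -x end against the short rail, long side against the long rail. Rails are aluminium, 10 mm thick, 13 mm high: short one at nest x -10 to 0, y 8 to 78 mm; long one at nest y -10 to 0, x 8 to 113 mm. Rails and pin head leave no room for fingers round the module here.
- open_area (a point): Middle of the open upper part of the plate, on its surface (nest x 86, y 60 mm; axes of the nest): a module laid here leaves room for open fingers on both sides. Let go, it slides home within a second on most days, straightest if the fingers open only a little and lift away at once; friction varies, so it may turn or stop short and need a light push (a few N) on its uphill end or side.
- station: Programming station, fixed to the bench: dark base plate 210 x 175 x 10 mm, standoffs, sloped plate. Origin on the bench 48 mm below the locating corner; base from x -62 to 148, y -37 to 138 mm. A grey C-frame stands on the sloped plate behind the short rail (nest x -42 to -16, y 10 to 44 mm) and reaches over the corner as a bar (to nest x 38 mm, nest z 37 to 49 mm) that carries the pin head.
- knob_top (a point): Centre of the flat top of the pin head's black knob, 28 mm across; nest x 22, y 27 mm, 71 mm above the plate when up. Press it along the nest's -z with shut fingers. Its rod passes through the bar to the pin block (nest x 6 to 40, y 8 to 46 mm); when up, pins end 22 mm and the block 26 mm above the plate: the housing passes under, the terminal block cannot.
- head (a joint): How far the pin head is pushed down, in m: 0 fully up, 0.011 its stop. It moves stiffly (about 4 N) and stays where it is left. With the module home under it the pins bear at 0.006 and the force then rises sharply.
- housing_center (a point): An empty white housing of the same outline (72 x 54 x 16 mm, 3 mm walls, open at the top, nothing in it), lying on the mat. Not wanted: leave it. The point is its middle.
- spool_a_center (a point): Solder spool with red flanges, 62 mm across, 42 mm tall, standing; its middle. Leave it.
- spool_b_center (a point): Solder spool with green flanges, 62 mm across, 42 mm tall, standing; its middle. Leave it.
- pump_center (a point): Blue desoldering pump, a 20 mm tube about 200 mm long lying along its x; near its middle. Leave it.
- driver: Screwdriver lying along its x on the bench. Leave it.
- flux: Small amber flux jar, 42 mm across, 36 mm tall; centre of its underside. Leave it.
- cutters_center (a point): Side cutters with red handles, about 140 mm long, lying; the point is at the joint. Leave them.
- breadboard_center (a point): White breadboard 84 x 55 x 9 mm lying on the bench; about its middle. Leave it.
There are look-alikes about, which are no part of the job. What is shaped like the part that bears module_center but pink is not meant.

How it is judged:
On the way, in this order (a step that is already met when the one before it is completed fails the run):
1. The module, still held, lies flat on the sloped plate, clear of both rails by 10 mm or more, terminal block uphill along the long rail (angle between the z axis of module_center and the z axis of nest, either way round below 0.1 rad and contact force between module and nest above 0.1 N and contact force between the fingers and module above 0.5 N and x of module_center in the frame of nest above 0.046 m and y of module_center in the frame of nest above 0.037 m and z of module_center in the frame of nest below 0.012 m and angle between the x axis of module_center and the x axis of nest, either way round below 0.35 rad and x of terminals in the frame of nest above 0.06 m), for 0.1 s.
2. Let go, the module has come home in the locating corner, with the pin head still up (x of module_center in the frame of nest between 0.034 and 0.038 m and y of module_center in the frame of nest between 0.025 and 0.029 m and z of module_center in the frame of nest between 0.006 and 0.01 m and angle between the x axis of module_center and the x axis of nest, either way round below 0.05 rad and x of terminals in the frame of nest above 0.055 m and contact force between the fingers and module below 0.05 N and value of joint head below 0.003 m), for 0.2 s.
At the end, for the whole second after the job is handed in: The module lies at rest and released in the locating corner, terminal block uphill along the long rail, its centre within 2 mm of home in each direction and square within 3 degrees, and the pin head is down with its pins bearing on it (5 to 7.5 mm) (x of module_center in the frame of nest between 0.034 and 0.038 m and y of module_center in the frame of nest between 0.025 and 0.029 m and z of module_center in the frame of nest between 0.006 and 0.01 m and angle between the x axis of module_center and the x axis of nest, either way round below 0.05 rad and x of terminals in the frame of nest above 0.055 m and contact force between the fingers and module below 0.05 N and value of joint head between 0.005 and 0.0075 m and linear speed of module below 0.01 m/s); the robot touches nothing.
It fails at once if the station is pushed hard (over 40 N) (contact force between the fingers and station above 40 N).
It fails at once if something else on the bench is moved by more than 20 mm (distance of any of housing_center, spool_a_center, spool_b_center, pump_center, driver, flux, cutters_center, breadboard_center from where it was at the start of the episode above 0.02 m).
It also fails if it takes over 64 s, if anything falls off the work surface, if the arm or the gripper's body presses on something with over 40 N, if the wrist force passes 120 N, or if a joint passes its speed limit or range.

## Working session

There is one attempt and no reset: what is moved stays moved. The work goes in short steps, Python scripts to look and compute and a shell command to move; the robot and the scene stay as the last step left them, time stands still between calls to the robot, and variables do not carry over. Pictures are saved under pics/ and viewed, and the job is handed in when it is done.

```bash
ls; mkdir -p pics; python3 - <<'E'
from rig import readout, viewer
import cv2
for n in ["side","top","wrist"]:
    im=viewer.camera(n); cv2.imwrite(f"pics/{n}0.png",im[:,:,::-1])
    print(n,viewer.camera_model(n))
print(readout.read_state())
E
```

```text
pics
side {'fx': 396.11240792005003, 'fy': 396.11240792005003, 'cx': 256.024721750142, 'cy': 196.05101036191735, 'xyz': array([0.66618162, 0.90785717, 0.83124745]), 'orientation': array([[-0.97705149,  0.1209074 , -0.17536189],
       [ 0.21233276,  0.61813211, -0.75685368],
       [ 0.0168876 , -0.77672009, -0.6296195 ]])}
top {'fx': 468.9376186649306, 'fy': 468.9376186649306, 'cx': 262.57862490470114, 'cy': 191.6984087681398, 'xyz': array([0.19722193, 0.01305633, 1.59822446]), 'orientation': array([[ 0.01891834, -0.98572103,  0.16732047],
       [-0.99972236, -0.01629864,  0.01701634],
       [-0.01404627, -0.16759593, -0.9857557 ]])}
wrist {'fx': 341.956508708667, 'fy': 341.956508708667, 'cx': 255.63290003904825, 'cy': 190.3846830558184, 'tool_from_camera': array([[ 2.69176796e-05, -9.49091738e-01, -3.14999798e-01,
         8.12779061e-02],
       [ 9.99999969e-01,  1.03280793e-04, -2.25731155e-04,
         1.11336787e-03],
       [ 2.46773003e-04, -3.14999782e-01,  9.49091711e-01,
        -1.42116584e-01],
       [ 0.00000000e+00,  0.00000000e+00,  0.00000000e+00,
         1.00000000e+00]])}
{'t': 0.15, 'qpos': array([ 1.23730942e+00,  9.17045514e-02,  1.23162304e+00, -3.24685117e-05,
        1.81981387e+00, -5.66931936e-02]), 'joint_velocities': array([-0.0012258 , -0.0018542 , -0.00342625, -0.00116942, -0.00041738,
        0.00052997]), 'effort': array([ 2.12326879e-03, -4.59372997e+01, -4.18525100e+01, -4.54586666e-05,
        9.54630494e-03, -2.69393263e-05]), 'tool_pos': array([0.16389926, 0.57695024, 0.23039169]), 'ee_rot': array([[-9.61934377e-01,  2.73280123e-01, -4.77251228e-04],
       [ 2.73280534e-01,  9.61933250e-01, -1.47377395e-03],
       [ 5.63306979e-05, -1.54809730e-03, -9.99998800e-01]]), 'ft_force': array([ 0.0719227 ,  0.68602217, -0.14700817]), 'wrist_torque': array([-0.03204721, -0.00077608,  0.07617613]), 'grip_width': 0.08508836936722601}
```

View pics/side0.png

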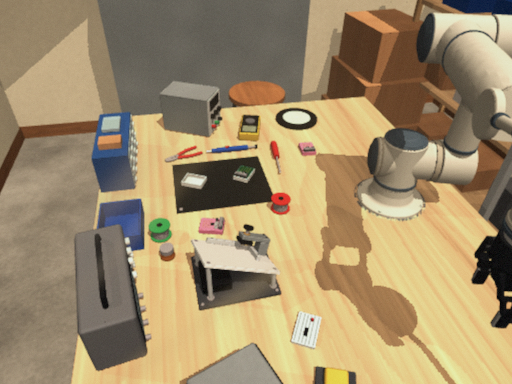

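View pics/top0.png

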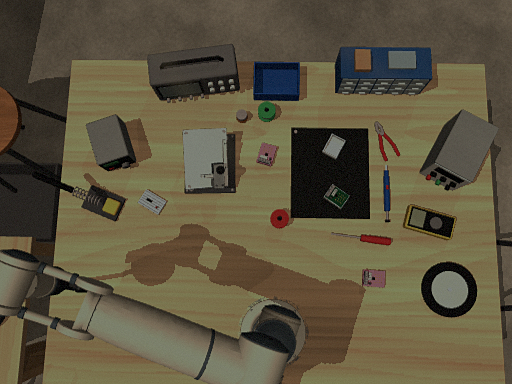

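View pics/wrist0.png

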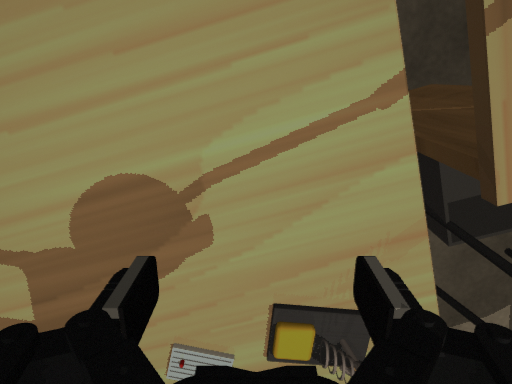

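```bash
python3 - <<'E'
import cv2
t=cv2.imread("pics/top0.png"); s=cv2.imread("pics/side0.png")
cv2.imwrite("pics/c1.png",cv2.resize(t[115:225,170:380],None,fx=3.8,fy=3.8,interpolation=cv2.INTER_CUBIC))
cv2.imwrite("pics/c2.png",cv2.resize(s[155:310,170:300],None,fx=3.8,fy=3.8,interpolation=cv2.INTER_CUBIC))
E
```

```text
(no output)
```

View pics/c1.png

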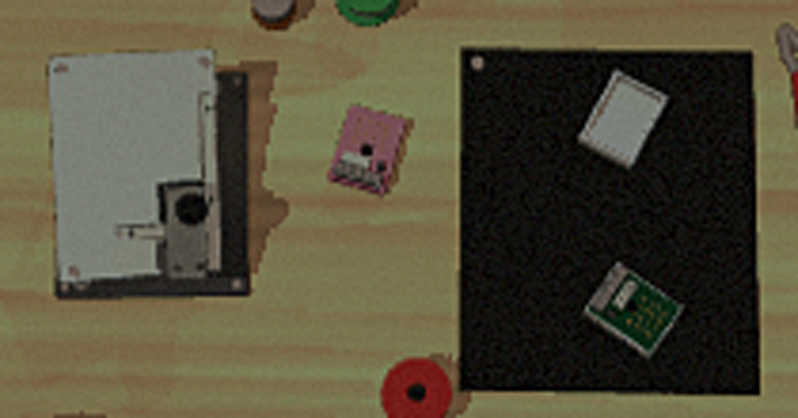

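View pics/c2.png

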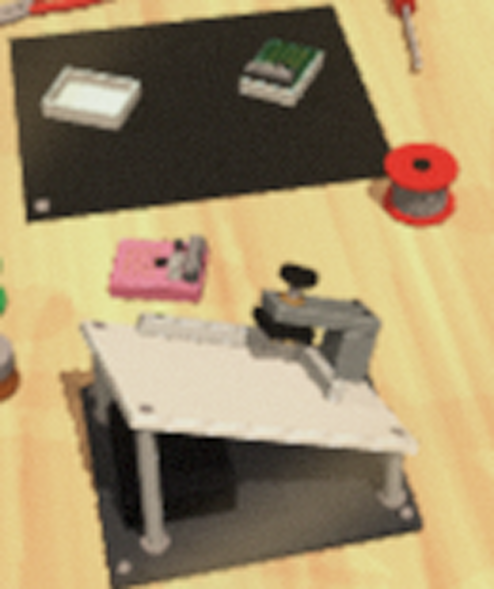

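```bash
cat > h.py <<'E'
import numpy as np, cv2
from rig import readout, viewer
from scipy.optimize import least_squares
from scipy.spatial.transform import Rotation as R
def proj(n,P,state=None):
    m=viewer.camera_model(n) if not isinstance(n,dict) else n
    c=(np.atleast_2d(P)-m["xyz"])@np.asarray(m["orientation"])
    return np.c_[m["fx"]*c[:,0]/c[:,2]+m["cx"],m["fy"]*c[:,1]/c[:,2]+m["cy"]]
def wristmodel(s):
    m=dict(viewer.camera_model("wrist")); T=np.array(m["tool_from_camera"])
    m["orientation"]=s["ee_rot"]@T[:3,:3]; m["xyz"]=s["tool_pos"]+s["ee_rot"]@T[:3,3]; return m
def ray(m,uv,z):
    if isinstance(m,str): m=viewer.camera_model(m)
    d=m["orientation"]@np.array([(uv[0]-m["cx"])/m["fx"],(uv[1]-m["cy"])/m["fy"],1])
    return m["xyz"]+d*(z-m["xyz"][2])/d[2]
E
cat > fit.py <<'E'
from h import *
N=lambda *a:("n",)+a
S=lambda *a:("s",)+a
obs={"top":[((182.9,130),N(150,130,0)),((226.3,128.2),N(150,-16,0)),((185,189.7),N(-46,130,0)),((220.3,169.7),N(22,27,71)),((234.7,134),S(148,-37,10)),((235.5,192.6),S(-62,-37,10)),((185,193.2),S(-62,138,10))],
"side":[((279.2,271.6),N(-46,130,0)),((205,265.5),N(150,130,0)),((191.8,240.5),N(150,-16,0)),((249,226.6),N(22,27,71)),((199,309),S(148,138,10)),((281,293),S(-62,138,10))]}
ms={k:viewer.camera_model(k) for k in obs}
def pts(p,P):
    x,y,yaw,a,b=p
    o=np.array([x,y,0]); Rs=R.from_euler("z",yaw).as_matrix()
    Rn=Rs@R.from_euler("xy",[a,b]).as_matrix()
    q=np.array(P[1:])/1000
    return o+Rs@q if P[0]=="s" else o+[0,0,.048]+Rn@q
def res(p): return np.concatenate([proj(ms[k],pts(p,P))[0]-uv for k in obs for uv,P in obs[k]])
if __name__=="__main__":
    r=least_squares(res,[.5,.1,0,.2,-.2],loss="soft_l1"); print(r.x,res(r.x).reshape(-1,2).round(1).tolist())
    Rn=R.from_euler("z",r.x[2]).as_matrix()@R.from_euler("xy",r.x[3:]).as_matrix(); print(Rn.round(3), np.degrees(np.arccos(Rn[2,2])))
    for uv in [(337,195),(334,146)]: print(ray("top",uv,.015))
E
python3 fit.py
```

```text
[ 0.52212501  0.17531161  0.03158925  0.34241185 -0.36741763] [[-0.7, -0.1], [-0.3, -0.0], [0.2, -0.3], [-0.3, 0.3], [-0.2, -0.1], [-0.8, 0.2], [-1.1, 0.4], [0.7, -0.0], [-0.8, 0.0], [-0.9, -1.6], [-0.6, -0.8], [0.0, -0.7], [0.6, -1.0]]
[[ 0.933 -0.15  -0.328]
 [ 0.029  0.938 -0.346]
 [ 0.359  0.313  0.879]] 28.468393820830237
[ 0.45872703 -0.21383431  0.015     ]
[ 0.63111195 -0.20474757  0.015     ]
```

The module is the one with the green board and grey terminal block at top px (337,195). The object at (334,146) is the empty housing, and the pink ones at (267,154) and (374,278) are decoys.

The moves have no tilt axis, so I'll check what the arm does with an out-of-reach pose, at azimuth about 46° because that is the plate's lean direction.

```bash
python3 -m crank '[[-60,10,-20,0],[-120,20,-40,0],[-180,30,-60,0],[-240,40,-70,0],[-300,52,-70,0],[-353,62,-70,0],[-353,62,-70,0]]'
```

```text
t: 1.02
tool_pos: [0.5252, 0.5386, 0.2945]
ee_rot: [[-0.96, 0.279, -0.005], [0.279, 0.96, -0.006], [0.003, -0.007, -1.0]]
ft_force: [-0.7, 1.0, -0.1]
grip_width: 0.0852
```

```bash
python3 - <<'E'
from h import *
s=readout.read_state(); print(s['t'],s['qpos'].round(3),s['tool_pos'].round(3),s['ee_rot'].round(3))
E
```

```text
1.025 [ 7.530e-01  6.140e-01  4.740e-01 -1.000e-03  2.061e+00 -5.360e-01] [0.525 0.539 0.295] [[-0.96   0.279 -0.005]
 [ 0.279  0.96  -0.006]
 [ 0.003 -0.007 -1.   ]]
```

```bash
python3 -m crank '[[-23,44,0,0],[-46,88,0,0],[-69,132,0,0],[-69,132,0,0]]'; python3 - <<'E'
from h import *
s=readout.read_state(); print(s['t'],s['qpos'].round(3))
E
```

```text
t: 1.52
tool_pos: [0.5737, 0.5983, 0.2635]
ee_rot: [[-0.962, 0.272, 0.034], [0.273, 0.961, 0.036], [-0.023, 0.044, -0.999]]
ft_force: [-0.3, 0.6, 0.2]
grip_width: 0.0852
1.525 [ 7.640e-01  8.600e-01  1.720e-01  2.000e-03  2.061e+00 -5.290e-01]
```

```bash
python3 -m crank '[[0,0,0,0]]'; python3 -m crank '[[25,-48,-15,0],[50,-96,-30,0],[50,-96,-30,0]]';python3 - <<'E'
from h import *
s=readout.read_state(); print(s['t'],s['qpos'].round(3))
E
```

```text
t: 1.65
tool_pos: [0.5738, 0.5979, 0.2666]
ee_rot: [[-0.962, 0.272, 0.037], [0.273, 0.961, 0.038], [-0.025, 0.047, -0.999]]
ft_force: [0.7, 0.2, 0.0]
grip_width: 0.0855
t: 2.02
tool_pos: [0.496, 0.5154, 0.2918]
ee_rot: [[-0.962, 0.272, 0.036], [0.274, 0.961, 0.037], [-0.024, 0.046, -0.999]]
ft_force: [0.2, 0.8, 1.6]
grip_width: 0.0856
2.025 [ 0.756  0.401  0.763  0.003  1.926 -0.537]
```

```bash
python3 -m crank '[[-29,55,-10,0],[-58,110,-20,0],[-87,165,-30,0],[-116,220,-40,0],[-145,275,-50,0],[-174,330,-60,0],[-203,385,-70,0],[-232,440,-80,0]]'; python3 - <<'E'
from h import *
s=readout.read_state(); print(s['t'],s['qpos'].round(3))
E
```

```text
t: 3.02
tool_pos: [0.5919, 0.6164, 0.252]
ee_rot: [[-0.96, 0.27, 0.072], [0.275, 0.959, 0.075], [-0.049, 0.091, -0.995]]
ft_force: [-0.1, -0.1, -0.2]
grip_width: 0.0854
3.025 [ 0.764  0.878  0.169  0.005  1.991 -0.528]
```

```bash
for i in 1 2; do python3 -m crank '[[-29,55,0,0]]'|grep rot; done; python3 -m crank '[[-29,55,0,0]]'; python3 -m crank '[[-29,55,-60,0],[-58,110,-120,0]]'; python3 - <<'E'
from h import *
s=readout.read_state(); print(s['t'],s['qpos'].round(3))
E
```

```text
ee_rot: [[-0.959, 0.267, 0.099], [0.277, 0.955, 0.103], [-0.067, 0.127, -0.99]]
ee_rot: [[-0.957, 0.263, 0.126], [0.279, 0.951, 0.131], [-0.085, 0.16, -0.983]]
t: 3.4
tool_pos: [0.634, 0.661, 0.216]
ee_rot: [[-0.954, 0.258, 0.153], [0.282, 0.946, 0.16], [-0.104, 0.196, -0.975]]
ft_force: [-0.1, -0.3, -0.2]
grip_width: 0.0851
t: 3.65
tool_pos: [0.6263, 0.6533, 0.2756]
ee_rot: [[-0.95, 0.25, 0.188], [0.286, 0.938, 0.196], [-0.127, 0.24, -0.963]]
ft_force: [0.2, 0.3, 1.2]
grip_width: 0.0852
3.65 [ 0.765  0.862  0.169  0.011  1.836 -0.525]
```

Pushing past the reach limit tilts the tool about 0.04 rad per row, and the tilt stays. That gives me a way to tilt, so I'll undo it for now by pushing inward at the same azimuth.

```bash
cat >> h.py <<'E'
def show():
    s=readout.read_state(); print("t %.2f"%s['t'],"q",s['qpos'].round(3),"p",s['tool_pos'].round(4),"\n",s['ee_rot'].round(3).tolist(),"w %.4f"%s['grip_width'],"F",s['ft_force'].round(1)); return s
E
python3 -m crank '[[27,-51,-17,0],[55,-103,-34,0],[82,-155,-51,0],[110,-206,-68,0],[137,-258,-85,0],[165,-310,-102,0],[192,-361,-119,0],[220,-413,-132,0]]' | head -3;  python3 -c "from h import *;show()"
```

```text
t: 4.65
tool_pos: [0.3076, 0.322, 0.2785]
ee_rot: [[-0.949, 0.249, 0.191], [0.286, 0.937, 0.198], [-0.13, 0.243, -0.961]]
t 4.65 q [ 0.713 -0.569  1.728  0.025  1.705 -0.574] p [0.3076 0.322  0.2785] 
 [[-0.949, 0.249, 0.191], [0.286, 0.937, 0.198], [-0.13, 0.243, -0.961]] w 0.0853 F [-0.1 -0.5  1.5]
```

```bash
python3 -m crank '[[27,-51,-16,0],[54,-102,-32,0],[81,-153,-48,0]]' >/dev/null; python3 -c "from h import *;show()"; for i in 1 2; do python3 -m crank '[[27,-51,-16,0]]' |grep rot; done; python3 -c "from h import *;show()"
```

```text
t 5.03 q [ 0.669 -0.857  1.85   0.032  1.926 -0.61 ] p [0.2191 0.2297 0.2925] 
 [[-0.954, 0.258, 0.154], [0.282, 0.946, 0.16], [-0.104, 0.196, -0.975]] w 0.0853 F [-2.3 -1.5  2. ]
ee_rot: [[-0.956, 0.262, 0.132], [0.28, 0.95, 0.137], [-0.09, 0.168, -0.982]]
ee_rot: [[-0.958, 0.266, 0.11], [0.278, 0.954, 0.113], [-0.075, 0.139, -0.988]]
t 5.28 q [ 0.656 -0.856  1.749  0.026  2.092 -0.623] p [0.1863 0.1962 0.3396] 
 [[-0.958, 0.266, 0.11], [0.278, 0.954, 0.113], [-0.075, 0.139, -0.988]] w 0.0853 F [0.4 0.3 0.2]
```

Works. A few more rows, correcting the axes as the tilt falls.

```bash
for i in 1 2 3; do python3 -m crank '[[28,-53,-9,0]]' |grep rot; done; python3 -c "from h import *;show()"
```

```text
ee_rot: [[-0.959, 0.269, 0.087], [0.276, 0.957, 0.088], [-0.059, 0.109, -0.992]]
ee_rot: [[-0.96, 0.271, 0.065], [0.275, 0.959, 0.065], [-0.044, 0.08, -0.996]]
ee_rot: [[-0.961, 0.272, 0.045], [0.274, 0.961, 0.044], [-0.031, 0.054, -0.998]]
t 5.65 q [ 0.619 -0.857  1.587  0.014  2.349 -0.665] p [0.1285 0.1374 0.4127] 
 [[-0.961, 0.272, 0.045], [0.274, 0.961, 0.044], [-0.031, 0.054, -0.998]] w 0.0855 F [ 0.1 -0.2  0.9]
```

```bash
for i in 1 2; do python3 -m crank '[[28,-54,-4,0]]' |grep rot; done; cat >> h.py <<'E'
def to(p):
    s=show(); print("shift mm",(s['ee_rot'].T@(np.array(p)-s['tool_pos'])*1000).round(1))
E
python3 -c "
from h import *;to([.44,-.235,.25])"
```

```text
ee_rot: [[-0.962, 0.273, 0.026], [0.273, 0.962, 0.024], [-0.019, 0.03, -0.999]]
ee_rot: [[-0.962, 0.273, 0.01], [0.273, 0.962, 0.006], [-0.008, 0.008, -1.0]]
t 5.90 q [ 5.480e-01 -8.570e-01  1.456e+00 -1.000e-03  2.531e+00 -7.470e-01] p [0.0826 0.09   0.4672] 
 [[-0.962, 0.273, 0.01], [0.273, 0.962, 0.006], [-0.008, 0.008, -1.0]] w 0.0854 F [0.5 0.2 0.8]
shift mm [-430.8 -216.9  218.9]
```

```bash
python3 -m crank '[[-50,-25,25,0.18],[-100,-50,50,0.36],[-150,-75,75,0.54],[-200,-100,101,0.72],[-250,-125,127,0.90],[-300,-150,152,1.08],[-350,-175,178,1.26],[-395,-200,200,1.44]]' >/dev/null; python3 -c "
from h import *;to([.44,-.235,.25])"
```

```text
t 6.90 q [-0.531 -0.369  1.55   0.009  1.948 -0.482] p [ 0.3836 -0.1827  0.2868] 
 [[0.045, 0.999, 0.015], [0.999, -0.045, 0.001], [0.001, 0.015, -1.0]] w 0.0858 F [0.1 0.1 0.5]
shift mm [-49.8  58.1  37.6]
```

```bash
python3 -m crank '[[-14,16,10,0.18],[-28,32,20,0.36],[-42,48,30,0.54],[-50,58,37,0.6],[-50,58,37,0.6]]' >/dev/null; python3 - <<'E'
from h import *
s=show(); im=viewer.camera("wrist"); cv2.imwrite("pics/w1.png",im[:,:,::-1])
E
```

```text
t 7.53 q [-0.563 -0.188  1.469  0.009  1.852  0.078] p [ 0.4393 -0.2336  0.2493] 
 [[0.596, 0.803, 0.012], [0.803, -0.596, 0.003], [0.009, 0.008, -1.0]] w 0.0856 F [-0.4 -0.6  0.2]
```

View pics/w1.png

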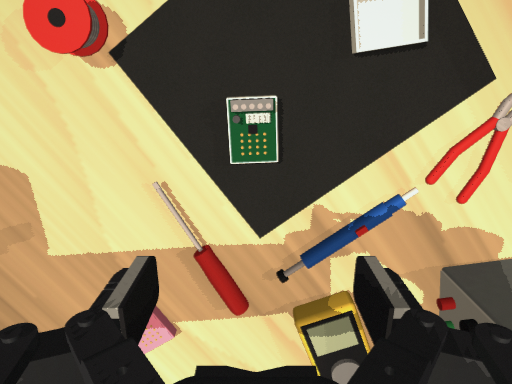

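The wrist picture shows the green-board module with corners at (227,97), (276,96), (279,162) and (230,165). Its grey terminal block is at the top edge, near (251,105), which matches the description.

```bash
python3 - <<'E'
from h import *
s=readout.read_state(); m=wristmodel(s)
c=[(227,97),(276,96),(279,162.5),(230,165)]
P=np.array([ray(m,u,.019) for u in c]); print(P.round(4)); C=P.mean(0); d=P[0]+P[1]-P[2]-P[3]
print("center",C,"az x",np.degrees(np.arctan2(d[1],d[0])),np.linalg.norm(d)/2,np.linalg.norm(P[0]-P[1]))
print("tool x az",np.degrees(np.arctan2(s['ee_rot'][1,0],s['ee_rot'][0,0])))
im=viewer.camera("wrist"); cv2.imwrite("pics/w1c.png",cv2.resize(im[80:180,200:310,::-1],None,fx=5,fy=5,interpolation=cv2.INTER_CUBIC))
to([C[0],C[1],.10])
E
```

```text
[[ 0.4537 -0.1648  0.019 ]
 [ 0.4958 -0.1948  0.019 ]
 [ 0.4569 -0.2552  0.019 ]
 [ 0.4111 -0.2248  0.019 ]]
center [ 0.45439112 -0.20991447  0.019     ] az x 55.89652923453551 0.07270964083742283 0.051641262697432536
tool x az 53.480335386058364
t 7.62 q [-0.562 -0.189  1.47   0.009  1.852  0.077] p [ 0.4392 -0.2332  0.2494] 
 [[0.595, 0.804, 0.012], [0.804, -0.595, 0.003], [0.009, 0.008, -1.0]] w 0.0854 F [ 0.3 -0.9  0.2]
shift mm [ 26.4  -2.8 149.6]
```

View pics/w1c.png

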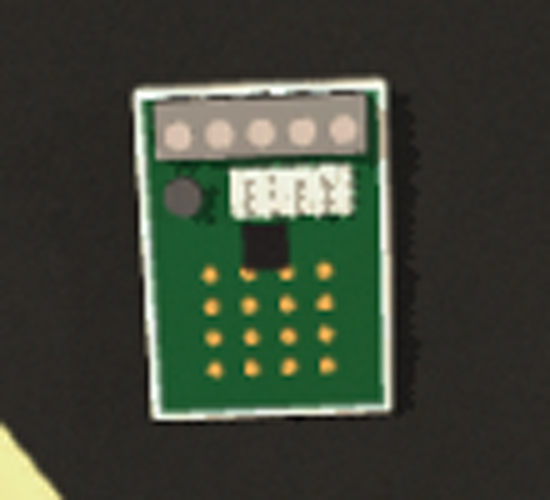

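```bash
python3 -m crank '[[13,-1,50,-0.02],[26,-3,105,-0.04],[26,-3,160,-0.04],[26,-3,190,-0.04],[26,-3,190,-0.04]]' >/dev/null; python3 - <<'E'
from h import *
to([.4544,-.2099,.004]); s=readout.read_state(); im=viewer.camera("wrist"); cv2.imwrite("pics/w2.png",im[:,:,::-1])
E
```

```text
t 8.25 q [-0.506 -0.149  1.778  0.008  1.511  0.091] p [ 0.4527 -0.2089  0.0556] 
 [[0.563, 0.827, 0.005], [0.827, -0.563, 0.006], [0.008, 0.001, -1.0]] w 0.0855 F [-0.  -0.6  0.2]
shift mm [-0.3  1.9 51.6]
```

View pics/w2.png

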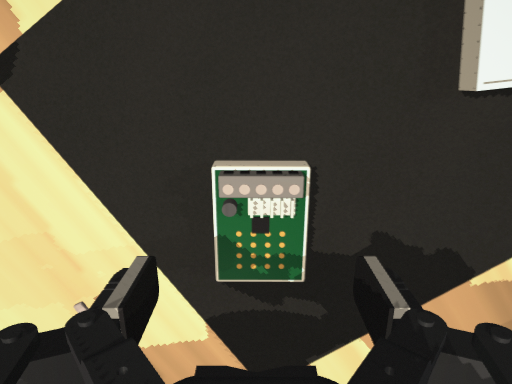

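The module is square between the jaws, with corners at (212,166), (309,166), (305,281) and (217,281). I'll refine the position before going down.

```bash
python3 - <<'E'
from h import *
s=readout.read_state(); m=wristmodel(s)
c=[(212,167),(310,167),(305,281),(217,281)]
P=np.array([ray(m,u,.019) for u in c]); C=P.mean(0); d=P[0]+P[1]-P[2]-P[3]
print("center",C,"az x",np.degrees(np.arctan2(d[1],d[0])),np.linalg.norm(d)/2,np.linalg.norm(P[0]-P[1]))
to([C[0],C[1],.004])
E
```

```text
center [ 0.4560785 -0.2114362  0.019    ] az x 56.02598055675719 0.07163721890784613 0.053574384414401696
t 8.30 q [-0.506 -0.15   1.775  0.008  1.511  0.091] p [ 0.454  -0.2097  0.058 ] 
 [[0.563, 0.827, 0.009], [0.827, -0.563, 0.004], [0.009, 0.005, -1.0]] w 0.0855 F [-0.2  0.7  1.5]
shift mm [-0.8  2.5 54. ]
```

```bash
python3 -m crank '[[0,2,30,0],[0,2,50,0],[0,2,53,0],[0,2,53,0]]' ; python3 -m crank '[[0,0,0,0],[0,0,0,0],[0,0,0,0],[0,0,0,0]]' 45 35; python3 - <<'E'
from h import *
show(); im=viewer.camera("wrist"); cv2.imwrite("pics/w3.png",im[:,:,::-1])
E
```

```text
t: 8.8
tool_pos: [0.4573, -0.2114, 0.0062]
ee_rot: [[0.563, 0.826, 0.011], [0.826, -0.563, 0.003], [0.009, 0.008, -1.0]]
ft_force: [1.2, 0.3, 0.6]
grip_width: 0.0857
t: 9.3
tool_pos: [0.4569, -0.2111, 0.0052]
ee_rot: [[0.563, 0.826, 0.01], [0.826, -0.564, 0.004], [0.009, 0.006, -1.0]]
ft_force: [-1.4, 0.4, 5.8]
grip_width: 0.0526
t 9.30 q [-0.506 -0.1    1.826  0.008  1.409  0.091] p [ 0.4569 -0.2111  0.0052] 
 [[0.563, 0.826, 0.01], [0.826, -0.564, 0.004], [0.009, 0.006, -1.0]] w 0.0526 F [-1.4  0.4  5.8]
```

View pics/w3.png

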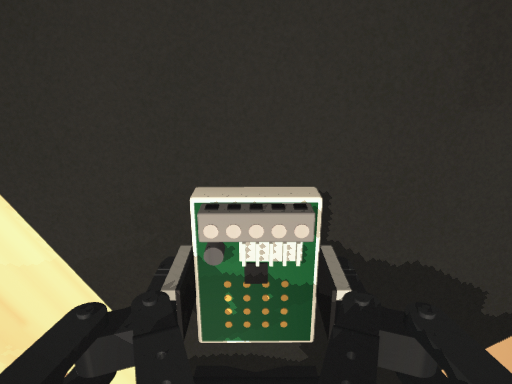

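```bash
python3 -m crank '[[0,0,-20,0],[0,0,-60,0],[0,0,-120,0],[0,0,-180,0],[0,0,-240,0],[0,0,-290,0]]' ; python3 -c "
from h import *;to([.52,.54,.32])"
```

```text
t: 10.1
tool_pos: [0.4537, -0.2121, 0.2964]
ee_rot: [[0.564, 0.826, 0.01], [0.826, -0.564, 0.004], [0.009, 0.006, -1.0]]
ft_force: [0.4, -0.9, -1.8]
grip_width: 0.0528
t 10.10 q [-0.511 -0.158  1.358  0.009  1.935  0.091] p [ 0.4537 -0.2121  0.2964] 
 [[0.564, 0.826, 0.01], [0.826, -0.564, 0.004], [0.009, 0.006, -1.0]] w 0.0528 F [ 0.4 -0.9 -1.8]
shift mm [ 658.9 -368.9  -20.1]
```

```bash
python3 -m crank '[[50,-28,-2,0],[100,-56,-4,0],[150,-84,-6,0],[200,-112,-8,0],[250,-140,-10,0],[300,-168,-12,0],[350,-196,-14,0],[400,-224,-16,0]]' >/dev/null;  python3 -m crank '[[52,-29,0,0],[104,-58,0,0],[156,-87,0,0],[208,-116,0,0],[258,-144,0,0],[258,-144,0,0]]'; python3 -c "
from h import *;to([.60,.62,.32])"
```

```text
t: 11.85
tool_pos: [0.5202, 0.5435, 0.3044]
ee_rot: [[0.56, 0.829, -0.0], [0.829, -0.56, -0.002], [-0.002, 0.001, -1.0]]
ft_force: [0.2, 0.6, -2.1]
grip_width: 0.0529
t 11.85 q [ 7.630e-01  6.190e-01  4.490e-01 -2.000e-03  2.075e+00  1.356e+00] p [0.5202 0.5435 0.3044] 
 [[0.56, 0.829, -0.0], [0.829, -0.56, -0.002], [-0.002, 0.001, -1.0]] w 0.0529 F [ 0.2  0.6 -2.1]
shift mm [108.   23.3 -15.8]
```

```bash
python3 -m crank '[[61,10,0,0],[90,15,0,0]]' | grep rot; for i in 1 2 3 4; do python3 -m crank '[[61,10,6,0]]' |grep rot; done; python3 -c "
from h import *;show()"
```

```text
ee_rot: [[0.564, 0.826, 0.025], [0.825, -0.564, 0.022], [0.032, 0.008, -0.999]]
ee_rot: [[0.562, 0.825, 0.056], [0.824, -0.565, 0.054], [0.076, 0.016, -0.997]]
ee_rot: [[0.56, 0.825, 0.081], [0.821, -0.565, 0.08], [0.112, 0.022, -0.993]]
ee_rot: [[0.556, 0.824, 0.107], [0.818, -0.566, 0.106], [0.148, 0.028, -0.989]]
ee_rot: [[0.552, 0.823, 0.134], [0.813, -0.566, 0.134], [0.186, 0.035, -0.982]]
t 12.60 q [0.764 0.921 0.175 0.005 1.855 1.365] p [0.6269 0.6499 0.2172] 
 [[0.552, 0.823, 0.134], [0.813, -0.566, 0.134], [0.186, 0.035, -0.982]] w 0.0529 F [-0.6 -0.8 -2. ]
```

```bash
for i in 1 2 3 4; do python3 -m crank '[[58,10,-16,0]]' |grep rot; done; python3 -c "
from h import *;show()"
```

```text
ee_rot: [[0.546, 0.822, 0.158], [0.808, -0.567, 0.16], [0.221, 0.04, -0.974]]
ee_rot: [[0.538, 0.821, 0.19], [0.8, -0.569, 0.193], [0.266, 0.048, -0.963]]
ee_rot: [[0.529, 0.82, 0.219], [0.791, -0.57, 0.223], [0.307, 0.055, -0.95]]
ee_rot: [[0.519, 0.818, 0.246], [0.781, -0.571, 0.251], [0.346, 0.062, -0.936]]
t 13.10 q [0.764 0.897 0.17  0.011 1.716 1.366] p [0.6575 0.6821 0.2553] 
 [[0.519, 0.818, 0.246], [0.781, -0.571, 0.251], [0.346, 0.062, -0.936]] w 0.0533 F [-0.1  0.1 -0.4]
```

```bash
for i in 1 2 3; do python3 -m crank '[[57,10,-10,0]]' |grep rot; done; cat >> h.py <<'E'
p=[ 0.52212501,0.17531161,0.03158925,0.34241185,-0.36741763]
Rn=R.from_euler("z",p[2]).as_matrix()@R.from_euler("xy",p[3:]).as_matrix()
O=np.array([p[0],p[1],.048])
def nest(P): return O+Rn@(np.array(P)/1000)
def rel():
    s=readout.read_state(); M=Rn.T@s['ee_rot']; print("tool in nest mm",((s['tool_pos']-O)@Rn*1000).round(1),"x in nest",M[:,0].round(3),"z in nest",M[:,2].round(3))
E
python3 -c "
from h import *;show();rel()"
```

```text
ee_rot: [[0.509, 0.817, 0.272], [0.771, -0.573, 0.278], [0.383, 0.068, -0.921]]
ee_rot: [[0.498, 0.815, 0.296], [0.76, -0.575, 0.303], [0.418, 0.074, -0.906]]
ee_rot: [[0.486, 0.813, 0.321], [0.748, -0.577, 0.329], [0.453, 0.08, -0.888]]
t 13.47 q [0.763 0.88  0.17  0.016 1.614 1.365] p [0.6787 0.7033 0.2854] 
 [[0.486, 0.813, 0.321], [0.748, -0.577, 0.329], [0.453, 0.08, -0.888]] w 0.0532 F [-0.6 -0.2 -1.6]
tool in nest mm [246.9 545.9 -25.4] x in nest [ 0.638  0.77  -0.02 ] z in nest [-0.01  -0.018 -1.   ]
```

```bash
python3 -m crank '[[-40,16,-40,0.15],[-90,36,-70,0.3],[-140,56,-100,0.45],[-195,78,-120,0.6],[-250,100,-130,0.75],[-305,121,-140,0.88],[-362,144,-145,0.88],[-418,166,-145,0.88]]' ; python3 -c "
from h import *;to(nest([90,60,120]));rel()"
```

```text
t: 14.48
tool_pos: [0.5635, 0.2465, 0.2404]
ee_rot: [[0.935, 0.144, 0.323], [0.032, -0.944, 0.329], [0.353, -0.297, -0.887]]
ft_force: [0.6, -1.1, -1.7]
grip_width: 0.053
t 14.47 q [ 0.216 -0.257  1.611  0.259  1.383  1.698] p [0.5635 0.2465 0.2404] 
 [[0.935, 0.144, 0.323], [0.032, -0.944, 0.329], [0.353, -0.297, -0.887]] w 0.0530 F [ 0.6 -1.1 -1.7]
shift mm [-19.7  60.6  12.2]
tool in nest mm [109.8 120.8 131. ] x in nest [ 1.    -0.    -0.007] z in nest [-0.007 -0.018 -1.   ]
```

```bash
python3 -m crank '[[-10,30,6,0],[-20,60,12,0],[-20,60,12,0],[-20,60,12,0]]' >/dev/null; python3 - <<'E'
from h import *
show();rel()
w=viewer.camera("wrist"); s=viewer.camera("side"); t=viewer.camera("top")
cv2.imwrite("pics/w4.png",w[:,:,::-1])
cv2.imwrite("pics/s4.png",cv2.resize(s[170:320,150:330,::-1],None,fx=4,fy=4,interpolation=cv2.INTER_CUBIC))
E
```

```text
t 14.97 q [ 0.109 -0.306  1.713  0.303  1.363  1.58 ] p [0.5578 0.1952 0.2053] 
 [[0.936, 0.143, 0.322], [0.032, -0.944, 0.329], [0.351, -0.298, -0.888]] w 0.0529 F [ 0.3 -0.8 -0.2]
tool in nest mm [ 90.4  62.6 119.7] x in nest [ 1.    -0.001 -0.009] z in nest [-0.009 -0.018 -1.   ]
```

View pics/w4.png

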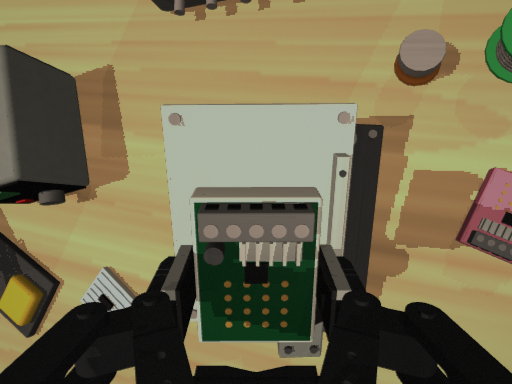

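View pics/s4.png

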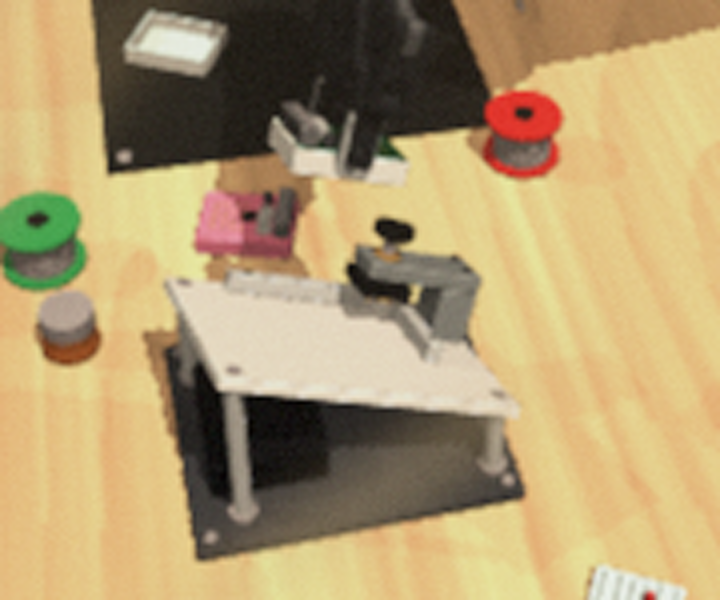

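```bash
python3 - <<'E'
from h import *
import fit
s=readout.read_state(); m=wristmodel(s)
for P,uv in [((150,130,0),(164,105)),((150,-16,0),(356,104)),((113,0,13),(334,154)),((113,-10,13),(350,154))]: print(proj(m,nest(P))[0].round(1),uv)
fit.ms["w"]=m; fit.obs["w"]=[((164,105),("n",150,130,0)),((356,104),("n",150,-16,0)),((334,154),("n",113,0,13)),((350,154),("n",113,-10,13)),((382,125),("s",148,-37,10))]
r=least_squares(fit.res,p,loss="soft_l1"); print(r.x,fit.res(r.x).reshape(-1,2)[-5:].round(1).tolist())
E
```

```text
[163.4 105.3] (164, 105)
[360. 105.] (356, 104)
[339.  157.6] (334, 154)
[352.4 157.5] (350, 154)
[ 0.52272003  0.17628462  0.04268635  0.34241031 -0.34622439] [[-1.2, -0.4], [0.8, -0.3], [2.6, 1.5], [-0.2, 1.4], [0.1, -0.8]]
```

```bash
python3 -m crank '[[-2,1,40,0],[-4,2,80,0],[-4,2,105,0],[-4,2,109,0],[-4,2,109,0]]'; python3 -c "
from h import *;rel()"
```

```text
t: 15.75
tool_pos: [0.589, 0.229, 0.1062]
ee_rot: [[0.936, 0.144, 0.32], [0.033, -0.944, 0.329], [0.35, -0.297, -0.888]]
ft_force: [0.2, 0.1, -0.8]
grip_width: 0.0529
tool in nest mm [84.9 58.6 10.6] x in nest [ 1.    -0.001 -0.011] z in nest [-0.011 -0.018 -1.   ]
```

```bash
for i in 1 2 3; do python3 -m crank '[[0,0,2,0],[0,0,2,0]]' | grep -E "pos|force"; done; python3 -c "
from h import *;rel()"
```

```text
tool_pos: [0.5898, 0.2291, 0.1046]
ft_force: [-0.8, 0.5, -1.3]
tool_pos: [0.59, 0.2297, 0.1015]
ft_force: [-0.2, -0.8, -2.0]
tool_pos: [0.591, 0.2302, 0.1011]
ft_force: [-4.1, -3.6, 4.3]
tool in nest mm [84.9 57.8  5.1] x in nest [ 1.    -0.001 -0.01 ] z in nest [-0.01  -0.019 -1.   ]
```

```bash
python3 -m crank '[[0,0,1,0],[0,0,1,0]]' | grep -E "pos|force"; python3 - <<'E'
from h import *
show();rel()
w=viewer.camera("wrist"); s=viewer.camera("side")
cv2.imwrite("pics/w5.png",w[:,:,::-1])
cv2.imwrite("pics/s5.png",cv2.resize(s[200:300,170:300,::-1],None,fx=5.5,fy=5.5,interpolation=cv2.INTER_CUBIC))
E
```

```text
tool_pos: [0.5914, 0.2304, 0.1008]
ft_force: [-6.6, -4.6, 5.9]
t 16.75 q [ 0.173 -0.158  1.773  0.298  1.146  1.58 ] p [0.5914 0.2304 0.1008] 
 [[0.936, 0.143, 0.321], [0.032, -0.944, 0.328], [0.35, -0.297, -0.888]] w 0.0529 F [-6.6 -4.6  5.9]
tool in nest mm [85.2 57.8  4.6] x in nest [ 1.    -0.001 -0.01 ] z in nest [-0.01  -0.019 -1.   ]
```

View pics/w5.png

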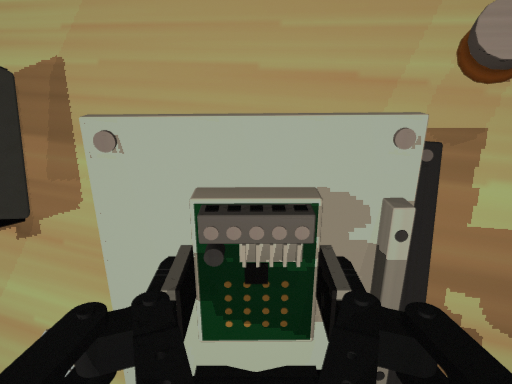

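View pics/s5.png

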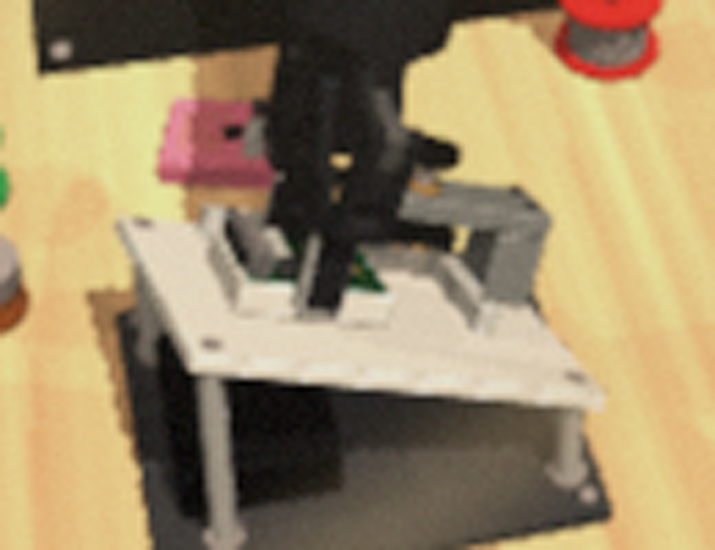

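It lies flat with about 10 N against the plate and is well clear of both rails. The long rail's inner edge is at px x≈382 and the module's right side at 320. I'll let go and lift at once.

```bash
python3 -m crank '[[0,0,-25,0],[0,0,-80,0],[0,0,-110,0],[0,0,-120,0],[0,0,-120,0],[0,0,-120,0]]' 66; python3 - <<'E'
from h import *
show();rel()
w=viewer.camera("wrist"); s=viewer.camera("side"); t=viewer.camera("top")
cv2.imwrite("pics/w6.png",w[:,:,::-1])
cv2.imwrite("pics/s6.png",cv2.resize(s[200:300,170:300,::-1],None,fx=5.5,fy=5.5,interpolation=cv2.INTER_CUBIC))
cv2.imwrite("pics/t6.png",cv2.resize(t[115:205,170:250,::-1],None,fx=6,fy=6,interpolation=cv2.INTER_CUBIC))
E
```

```text
t: 17.6
tool_pos: [0.5522, 0.1916, 0.2033]
ee_rot: [[0.938, 0.142, 0.317], [0.032, -0.944, 0.328], [0.346, -0.297, -0.89]]
ft_force: [-1.1, 0.8, -1.0]
grip_width: 0.066
t 17.60 q [ 0.103 -0.319  1.726  0.304  1.37   1.575] p [0.5522 0.1916 0.2033] 
 [[0.938, 0.142, 0.317], [0.032, -0.944, 0.328], [0.346, -0.297, -0.89]] w 0.0660 F [-1.1  0.8 -1. ]
tool in nest mm [ 84.3  59.4 121. ] x in nest [ 1.    -0.002 -0.014] z in nest [-0.014 -0.019 -1.   ]
```

View pics/w6.png

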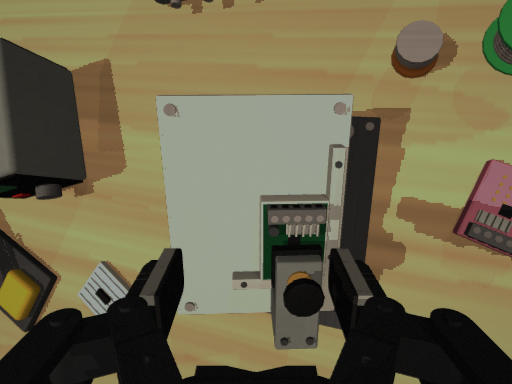

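View pics/s6.png

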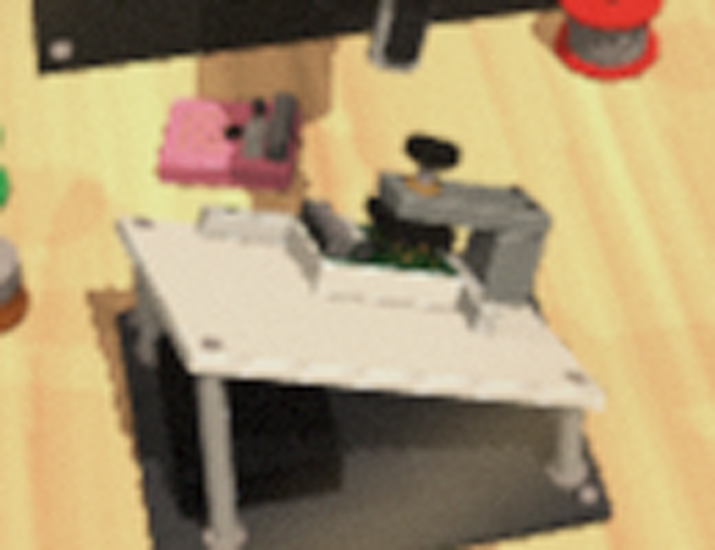

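View pics/t6.png

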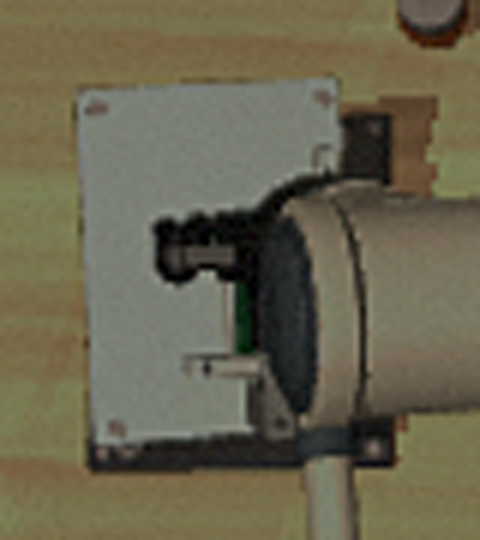

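It slid down. I'll check closely whether it is fully home.

```bash
python3 - <<'E'
from h import *
w=viewer.camera("wrist"); s=readout.read_state(); np.save("pics/w7.npy",w)
cv2.imwrite("pics/w7.png",cv2.resize(w[130:300,225:355,::-1],None,fx=4.5,fy=3.5*4.5/3.5,interpolation=cv2.INTER_CUBIC)[:600*2])
c=cv2.resize(w[140:300,225:355,::-1],(650,800),interpolation=cv2.INTER_CUBIC)[:600]; cv2.imwrite("pics/w7.png",c)
m=wristmodel(s)
for P in [(150,130,0),(150,-16,0),(113,0,13),(113,-10,13),(72,54,16),(72,0,16),(0,54,16),(0,78,13),(0,8,13),(8,0,13),(22,27,71)]: print(P,proj(m,nest(P))[0].round(1))
E
```

```text
(150, 130, 0) [158.2  96.9]
(150, -16, 0) [355.1  96.3]
(113, 0, 13) [334.2 149. ]
(113, -10, 13) [347.6 149. ]
(72, 54, 16) [261.6 202.5]
(72, 0, 16) [331.2 201.9]
(0, 54, 16) [261.2 282.3]
(0, 78, 13) [232.9 280.6]
(0, 8, 13) [315.1 279.6]
(8, 0, 13) [325.  271.3]
(22, 27, 71) [304.5 301.5]
```

View pics/w7.png

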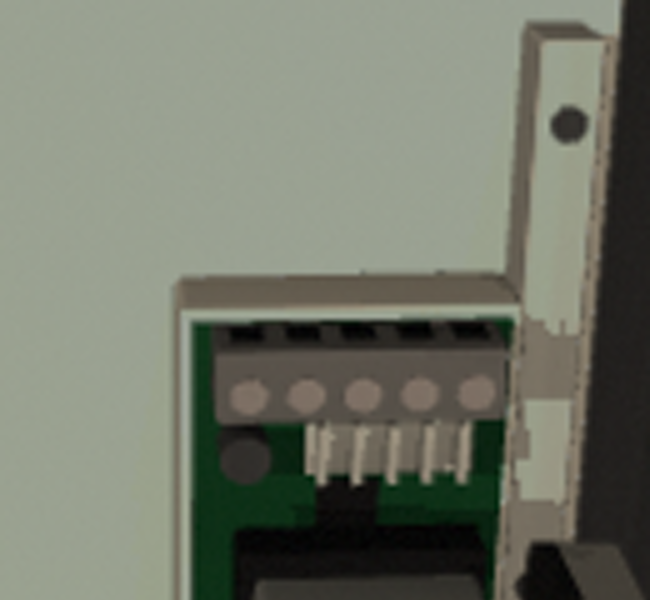

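```bash
python3 - <<'E'
import numpy as np,cv2
w=np.load("pics/w7.npy"); cv2.imwrite("pics/w7b.png",cv2.resize(w[225:300,220:300,::-1],None,fx=8,fy=8,interpolation=cv2.INTER_CUBIC))
E
```

```text
(no output)
```

View pics/w7b.png

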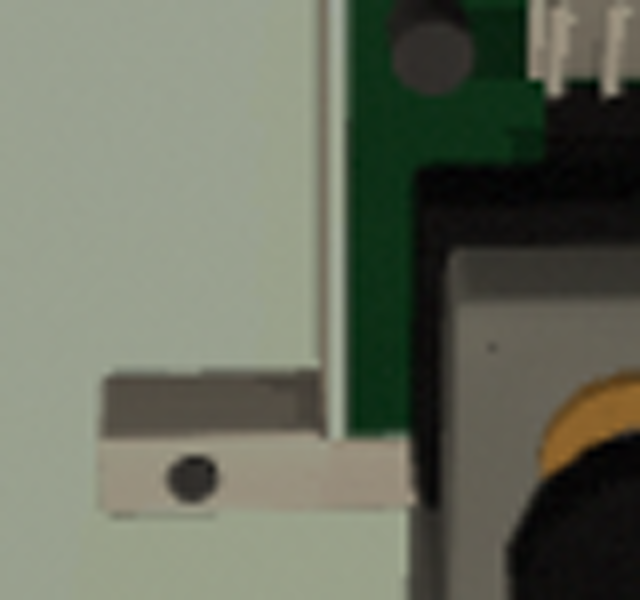

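The module is home. Its long side is on the long rail with the edges touching at px (328,201), and its −x end is on the short rail at px (262,280). Both match the predicted home corners within about 1 px. Next I'll shut the fingers and go above the knob.

```bash
python3 -m crank '[[-15,8,0,0],[-31,16,5,0],[-47,24,10,0],[-62,32,16,0],[-62,32,16,0],[-62,32,16,0],[-62,32,16,0]]' 0 20; python3 - <<'E'
from h import *
show();rel()
w=viewer.camera("wrist"); s=viewer.camera("side")
cv2.imwrite("pics/w8.png",w[:,:,::-1])
cv2.imwrite("pics/s8.png",cv2.resize(s[170:290,170:300,::-1],None,fx=5,fy=5,interpolation=cv2.INTER_CUBIC))
E
```

```text
t: 18.68
tool_pos: [0.5048, 0.1647, 0.161]
ee_rot: [[0.936, 0.143, 0.321], [0.032, -0.944, 0.328], [0.35, -0.297, -0.888]]
ft_force: [-0.1, -0.4, 0.0]
grip_width: 0.0001
t 18.68 q [ 0.048 -0.47   1.914  0.326  1.348  1.509] p [0.5048 0.1647 0.161 ] 
 [[0.936, 0.143, 0.321], [0.032, -0.944, 0.328], [0.35, -0.297, -0.888]] w 0.0001 F [-0.1 -0.4  0. ]
tool in nest mm [ 24.1  28.1 108.7] x in nest [ 1.    -0.001 -0.01 ] z in nest [-0.01  -0.019 -1.   ]
```

View pics/w8.png

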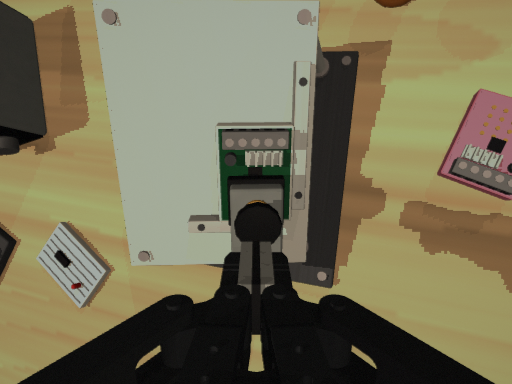

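View pics/s8.png

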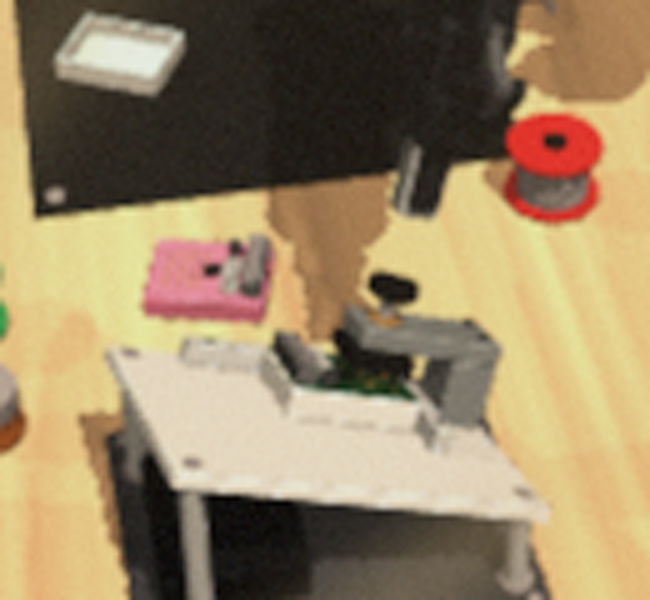

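```bash
python3 - <<'E'
from h import *
s=readout.read_state(); m=wristmodel(s)
for d in (0,.03,.037,.044): print(d,proj(m,s['tool_pos']+d*s['ee_rot'][:,2])[0].round(1))
print(proj(m,nest((22,27,71))),proj(m,nest((8,27,71))),proj(m,nest((36,27,71))))
E
```

```text
0 [257.5 259. ]
0.03 [257.3 231.5]
0.037 [257.2 226.2]
0.044 [257.1 221.3]
[[257.7169225 228.0780018]] [[257.69591799 249.75659507]] [[257.73892904 205.36522487]]
```

```bash
python3 -m crank '[[0,0,15,0],[0,0,28,0],[0,0,30,0]]' | grep -E "force"; for i in 1 2 3 4 5; do python3 -m crank '[[0,0,1,0],[0,0,1,0]]' | grep -E "force";  python3 -c "
from h import *;rel()"; done
```

```text
ft_force: [-0.5, 0.5, 0.5]
ft_force: [0.2, -0.3, 0.7]
tool in nest mm [23.2 27.2 77.5] x in nest [ 1.    -0.001 -0.011] z in nest [-0.011 -0.019 -1.   ]
ft_force: [0.2, 0.4, 0.4]
tool in nest mm [23.1 27.1 76.5] x in nest [ 1.    -0.001 -0.011] z in nest [-0.011 -0.019 -1.   ]
ft_force: [0.4, 0.7, -0.5]
tool in nest mm [22.8 27.1 75.2] x in nest [ 1.    -0.001 -0.011] z in nest [-0.011 -0.019 -1.   ]
ft_force: [0.3, -0.1, -0.6]
tool in nest mm [22.8 27.  74.1] x in nest [ 1.    -0.002 -0.012] z in nest [-0.012 -0.019 -1.   ]
ft_force: [-1.3, -0.3, 0.9]
tool in nest mm [22.8 27.  73.1] x in nest [ 1.    -0.001 -0.012] z in nest [-0.012 -0.019 -1.   ]
```

```bash
cat >> h.py <<'E'
def ax():
    s=readout.read_state(); print("axial N %.1f"%(-s['ft_force']@s['ee_rot'][:,2]),"nest z %.1f"%(((s['tool_pos']-O)@Rn)[2]*1000),"t %.2f"%s['t'])
E
for i in 1 2 3 4 5; do python3 -m crank '[[0,0,1,0],[0,0,1,0]]' >/dev/null;  python3 -c "
from h import *;ax()"; done
```

```text
axial N -0.0 nest z 72.2 t 20.65
axial N 1.0 nest z 71.4 t 20.90
axial N 2.5 nest z 70.4 t 21.15
axial N 3.6 nest z 69.3 t 21.40
axial N 3.4 nest z 68.3 t 21.65
```

```bash
for i in 1 2 3 4; do python3 -m crank '[[0,0,1,0],[0,0,1,0]]' >/dev/null;  python3 -c "
from h import *;ax()"; done
```

```text
axial N 3.1 nest z 67.3 t 21.90
axial N 2.6 nest z 66.2 t 22.15
axial N 3.6 nest z 65.4 t 22.40
axial N 10.0 nest z 65.2 t 22.65
```

The force rose sharply from about 3.5 N to 10 N after roughly 6 mm of travel, so the pins are bearing on the module. I'll back off along the tool axis and check.

```bash
python3 -m crank '[[0,0,-5,0],[0,0,-40,0],[0,0,-95,0],[0,0,-120,0],[0,0,-120,0],[0,0,-120,0]]' | grep -E "force|^t"; python3 - <<'E'
from h import *
s_=readout.read_state(); rel()
w=viewer.camera("wrist"); s=viewer.camera("side")
cv2.imwrite("pics/w9.png",cv2.resize(w[100:300,160:400,::-1],None,fx=3,fy=3,interpolation=cv2.INTER_CUBIC))
cv2.imwrite("pics/s9.png",cv2.resize(s[170:290,170:300,::-1],None,fx=5,fy=5,interpolation=cv2.INTER_CUBIC))
m=wristmodel(s_); sm=viewer.camera_model("side")
for h in (71,65): print(h,"side",proj(sm,nest((22,27,h)))[0].round(1),"wrist",proj(m,nest((22,27,h)))[0].round(1))
for P in [(150,130,0),(113,0,13),(72,54,16),(72,0,16)]: print(P,proj(m,nest(P))[0].round(1))
E
```

```text
t: 23.4
tool_pos: [0.4796, 0.1396, 0.2256]
ft_force: [0.1, -0.1, -0.7]
tool in nest mm [ 23.1  28.6 182.4] x in nest [ 1.    -0.003 -0.014] z in nest [-0.014 -0.019 -1.   ]
71 side [248.4 225.8] wrist [256.1 185.8]
65 side [247.8 228. ] wrist [255.9 183.4]
(150, 130, 0) [132.1  16.4]
(113, 0, 13) [286.2  62.5]
(72, 54, 16) [224.  112.3]
(72, 0, 16) [285.3 112. ]
```

View pics/w9.png

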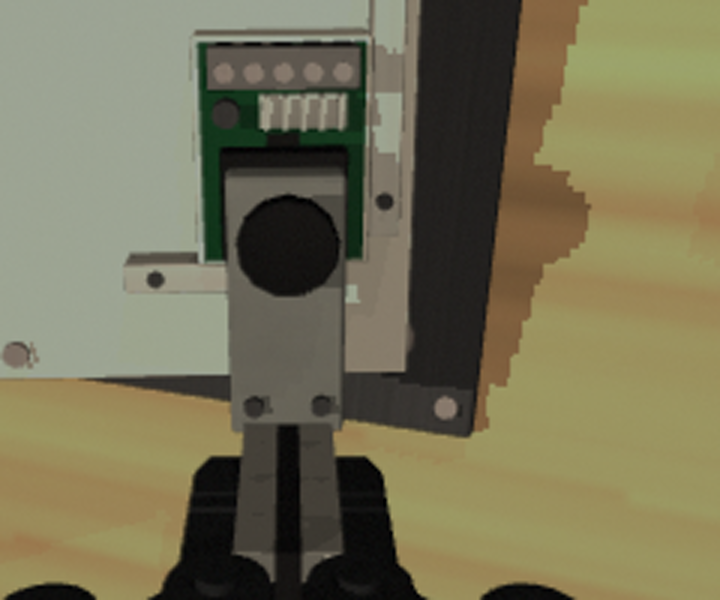

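View pics/s9.png

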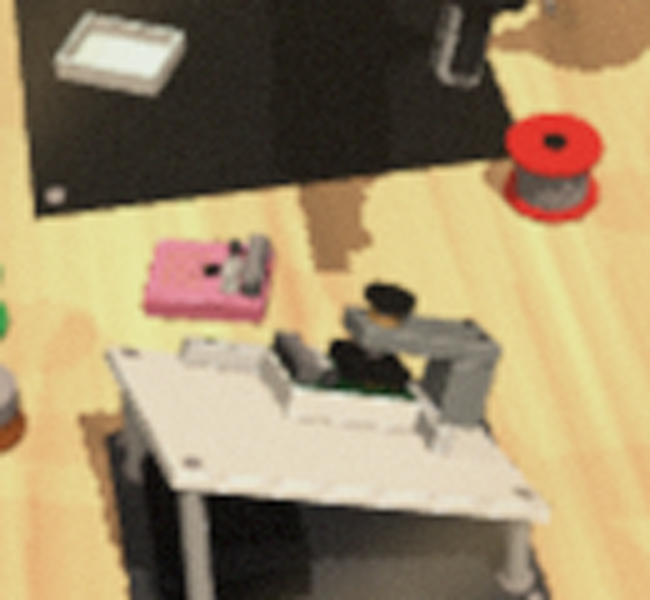

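The knob is about 2.3 px lower in the side view (250,229), where 6 mm predicts 2.2 px. The module has not moved: it is still against both rails, and the robot is clear of everything.

```bash
python3 -c "
from rig import close_job; print(close_job())"
```

```text
the job is handed in; nothing more can be done
None
```

The module is in the locating corner, the pin head is pressed down onto it, and the job is handed in. The last robot time I read was 23.4 s, of the 64 s allowed; `close_job()` gave no verdict.

- **Tilting the tool:** the move command has no tilt, so I pushed past the reach limit at the plate's lean direction, about 46°. That tilted the tool step by step until it was square to the plate to within about 0.02 rad.
- **Placing:** I gripped the green-board module by its long sides and laid it flat near nest x 85, y 58 mm with about 10 N on the plate. Then I let go and lifted away at once, and it slid home without a nudge.
- **Home check:** in the wrist pictures the module touched both rails, and its corners matched the predicted home position within about 1 px (roughly 1 mm).
- **Pin head:** I pressed the knob along the tool axis, which was square to the plate to within 0.02 rad. It took about 3.5 N over about 6 mm, then the force rose sharply to 10 N, and I backed off.
- **Last check:** the side view showed the knob about 2.3 px lower, where 6 mm of travel predicts 2.2 px. The module had not moved and the robot was clear.

None of the checks failed. The wrist and fixed cameras disagreed by 1–5 px (a few millimetres) on where the station is. I could not read the pin head joint directly, so its 6 mm is inferred from force, travel and pictures. I did not measure the other bench items at the end; the arm kept clear of them.

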